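# Sweep the specimen blocks into the drawer's well

### The job

Take the wooden sweeper with the broad foot by its upright grip and use it to sweep the two loose metal blocks along the drawer's front deck and over the edge into the sunken well at the end. Do not touch the blocks with the gripper. Then leave the sweeper standing upright on the front deck, clear of the well.

Things in the scene. Friction and masses are not known exactly. Their poses are not given: they have to be found in the camera images.
- drawer: Walnut drawer, fixed, 234x326x50 mm, walls 8 mm. Origin at bench height under the middle of its front lane (nearer the robot; y along it, z up; x -70 to 70 mm, y -155 to 155 mm inside). Flat deck 34 mm above the bench from y=-60 mm (square edge) to 155 mm; well from y=-60 to -155 mm, its floor 6 mm above the bench. Rear lane past x=70 mm: slide rule and other things, not part of the job.
- sweeper_grip (a point): Centre of the sweeper's grip, 90 mm above its underside. Wooden, upright on the bench left of the drawer: foot 34 (x) x 106 (y) x 36 mm high, rubber underside; flat upright grip 22 (x) x 46 (y) mm from 36 to 120 mm high. x is the sweeping direction (front and back alike), z up. About 0.22 kg. The similar tamper near it has a small round foot, 48 mm across.
- hex_block_center (a point): Centre of a loose hexagonal brass block, 28 mm across flats (32 mm across corners), 22 mm high, about 0.11 kg, lying on the front deck. z up.
- bar_block_center (a point): Centre of a loose rectangular aluminium block, 24 x 30 mm, 22 mm high, about 0.045 kg, lying on the front deck. z up.
There are look-alikes about, which are no part of the job. Leave any orange look-alike of the part that bears sweeper_grip alone.

How it is judged:
By the outcome, as a careful person would: the job done as asked, in the order asked, and still so for the second after the job is handed in, with the robot touching nothing.
It also fails if it takes over 40 s, if anything falls off the work surface, if the arm or the gripper's body presses on something with over 40 N, if the wrist force passes 120 N, or if a joint passes its speed limit or range.

### The arm

A 6-joint arm with a two-finger parallel gripper is mounted at the origin on the work surface. World frame = base frame: x ahead of the robot, y to its left, z up, the work surface at z = 0. Lengths are in mm, angles in rad, forces in N, time in s.
With the tool pointing down it reaches from about 400 to 925 mm from the base axis. Payload 12.5 kg.
Tool frame: the origin (TCP) lies on the centre line of the jaws, within the pads' length; the fingertips stand 8 mm ahead of it and the grasp point (between the pads) lies 11 mm behind it; z points along the fingers, x is the direction in which the jaws open and shut, and the axes are right-handed (so a half turn about z gives the same grasp; the last joint's range is limited). The gripper opens to 95 mm and grips with 3 to 60 N. Pads are 20 mm wide; open, the fingers measure 119 mm over their backs; the gripper's body (75 mm by 180 mm) begins 59 mm behind the grasp point.
Start: joints at [1.187, 0.491, 1.559, -0, 1.092, -0.106], TCP at [171.384, 601.063, 194.761] pointing down, gripper open.
Joint ranges: [-3.1, 3.1], [-0.84, 2.19], [0.05, 2.79], [-1.13, 4.28], [0.06, 2.93], [-2.69, 2.69]. Speed limits (rad/s): [2.22, 2.22, 2.79, 3.14, 3.14, 3.14].

### API

Orientations are given as [roll, pitch, yaw] about the fixed x, y, z axes, in that order (R = Rz(yaw) Ry(pitch) Rx(roll)).
In Python, from cell import env gives the robot as it stands. The module is installed in compiled form; this text tells all that it offers.
- The arm moves only by the tool send_rows, never from a script. Its argument "moves" is a list that holds one entry, the list of rows, each a list of 6 numbers: the shift along the tool's x, y, z as a fraction of full scale, then the turn, a rotation vector about the tool's x, y, z as a fraction of full scale. A call has 1 to 12 rows; each row is the pose to reach, as a shift and turn from the pose commanded when the call began, along the tool's axes at that moment; what a row does not reach only later rows make up. Full scale, the value 1, is 0.3 m for a shift and 90 degrees for a turn. A row lasts 1/12 s, in which the tool goes at most 41.7 mm and 7.16 degrees, less where a joint would pass 70% of its speed; a pose out of reach is approached as far as the arm can. A call with a number of a shift or a turn outside -1 to 1 is refused whole. A call with a gripper value outside its range is refused whole. "grip" is the gripper's target within -1 to 1 (shut at 1, half-way at 0, fully open at -1), set as the call begins (left out, the last holds). The fingers move at their own pace and stop on an object; the grip force is fixed at half the most. Time passes only in rows, so rows that repeat a pose let the fingers close. It gives the time, the measured TCP pose, the force and the opening at its end, in the units of the state.
- env.state(): the state, without advancing time (a new reading comes with each control period).
- env.read_camera(name): name is "scene" or "side" or "wrist"; returns a dict with "image" (420x560x3 uint8, red, green, blue), "mtx" (3x3 intrinsics, pixels), "T" (4x4, takes a point from camera to world coordinates); the wrist camera has in their place "mount" (4x4, takes a point from camera to tool coordinates, whose origin is the TCP and whose axes are the tool frame's). Camera axes: x right, y up, looking along -z (the intrinsics and any distortion apply to the point x, -y, -z); pixel columns grow to the right and rows downward; lengths in mm; the calibration is good to about 2 mm. The wrist camera is an equidistant fisheye: a pixel r from the principal point sees the ray r / f radians off the axis. A picture is of the moment at which its call begins: read the wrist's pose just before it. There is no depth.
- env.job_done(): hands the job in, once; it reports no verdict.
Trained networks look in the newest picture that a camera, given by its name, has taken for a name from the list of things; names that differ only in an ending like _2 or _b are one class to them, and where a whole thing is asked for, a point or a joint stands for the part that bears it (a point fixed in the world has none). Each returns a list of dicts, best first, with "confidence" (0 to 1); they miss things now and then, are a little off and sometimes report something else, mostly with a low value. They report only what shows in the picture. A call takes as long as a camera call. They do not tell look-alikes from the thing itself.
- env.look_for(camera, thing): "xy" ([column, row] in pixels, amid what is visible of it).
- env.outline_of(camera, thing): "region" (420x560 bool, what is visible of it) and "xy" ([column, row] in pixels, amid what is visible of it).
The state is a dict: "t": time; "joints": joint angles; "qvel": joint speeds; "tau": joint torques, N m; "eef_pos": TCP position; "tcp_rot": TCP orientation; "ft_force": force on the tool from outside, world axes, zero at the start; "moment": the same for the moment, N m; "opening": opening from 0.0 (shut) to 1.0 (fully open).
Only numpy, scipy, OpenCV 4.12 (cv2) and the standard library are available. Lean on these libraries where they do the work, as an engineer would, in place of code of your own. Each camera call takes 0.05 s, during which the arm holds its last target. There are 200 camera calls.

## Working session

There is one attempt and no reset: what is moved stays moved. The work goes in short steps, Python scripts to look and compute and a tool call to move; the robot and the scene stay as the last step left them, time stands still between calls to the robot, and variables do not carry over. Pictures are saved under pics/ and viewed, about 8 in all and at most 12, crops included, and the job is handed in when it is done.

Besides the shell and the picture viewer there is one more tool, called after "Emit:" in YAML: its name, and indented under it one key for each argument. send_rows: Moves the arm, as the interface text tells. Its arguments: {"type":"object","properties":{"moves":{"type":"array","items":{"type":"array","items":{"type":"array","items":{"type":"number"}}}},"grip":{"type":"number"}},"required":["moves"]}

```bash
mkdir -p pics; cat > h.py <<'E'
import numpy as np,cv2
from cell import env
def pix2world(c,xy,z):
    K=c['mtx'];T=c['T'];d=np.array([(xy[0]-K[0,2])/K[0,0],-(xy[1]-K[1,2])/K[1,1],-1.0])
    d=T[:3,:3]@d;o=T[:3,3];return o+d*(z-o[2])/d[2]
def world2pix(c,p):
    K=c['mtx'];T=c['T'];q=T[:3,:3].T@(np.asarray(p,float)-T[:3,3]);return np.array([K[0,2]+K[0,0]*q[0]/-q[2],K[1,2]-K[1,1]*q[1]/-q[2]])
def save(n,im): cv2.imwrite(f'pics/{n}.png',cv2.cvtColor(im,cv2.COLOR_RGB2BGR))
E
python3 - <<'E'
from h import *
print(env.state())
ims=[]
for n in ['scene','side']:
    c=env.read_camera(n);save(n,c['image']);print(n,c['mtx'].tolist(),c['T'].round(3).tolist(),c.keys())
    for t,z in [('drawer',40),('sweeper_grip',90),('hex_block_center',45),('bar_block_center',45)]:
        for r in env.look_for(n,t): print(t,np.round(r['xy'],1),round(r['confidence'],2),pix2world(c,r['xy'],z).round(0))
E
```

```text
{'t': 0.0, 'joints': array([ 1.18741601e+00,  4.91570670e-01,  1.55948771e+00, -3.31640650e-05,
        1.09169196e+00, -1.05608355e-01]), 'qvel': array([ 0.00113751, -0.00088262,  0.00116455,  0.00129786,  0.00151798,
       -0.00097857]), 'tau': array([-1.30009616e-03, -6.12635064e+01, -2.58190763e+01,  6.92658685e-02,
        4.80902789e-02, -1.87040123e-04]), 'eef_pos': array([171.26801112, 600.78008284, 194.14168633]), 'tcp_rot': array([-3.14149987e+00,  1.15433038e-03,  1.29303973e+00]), 'ft_force': array([-0.44359999,  0.61743048,  0.38620697]), 'moment': array([-0.01517157,  0.00805037, -0.07585265]), 'opening': 1.0011993634091572}
scene [[418.57653851297005, 0.0, 280.4622722587263], [0.0, 418.57653851297005, 204.86905508937193], [0.0, 0.0, 1.0]] [[-0.795, -0.38, 0.472, 781.961], [0.606, -0.51, 0.611, 616.529], [0.008, 0.772, 0.636, 557.173], [0.0, 0.0, 0.0, 1.0]] dict_keys(['image', 'mtx', 'T'])
drawer [143.5 225.9] 0.97 [635.  18.  40.]
sweeper_grip [387.  222.7] 0.88 [320. 312.  90.]
sweeper_grip [303.  209.6] 0.75 [411. 201.  90.]
sweeper_grip [339.4 265.4] 0.67 [451. 334.  90.]
sweeper_grip [432.7 301.8] 0.58 [394. 460.  90.]
hex_block_center [176.  184.1] 0.72 [532. -56.  45.]
bar_block_center [152.  216.6] 0.65 [613.   9.  45.]
side [[540.1262698645061, 0.0, 278.69376688106206], [0.0, 540.1262698645061, 214.09577635932274], [0.0, 0.0, 1.0]] [[0.856, 0.268, -0.442, 16.624], [-0.517, 0.404, -0.755, -610.841], [-0.024, 0.875, 0.484, 585.377], [0.0, 0.0, 0.0, 1.0]] dict_keys(['image', 'mtx', 'T'])
drawer [418.2 283.4] 0.64 [586. -95.  40.]
sweeper_grip [169.3 238.6] 0.95 [262. 192.  90.]
sweeper_grip [224.4 201.6] 0.64 [406. 265.  90.]
sweeper_grip [232.8 254.4] 0.57 [333.  85.  90.]
hex_block_center [380.5 280.5] 0.63 [534. -60.  45.]
bar_block_center [395.8 247.7] 0.72 [624.   3.  45.]
```

View pics/scene.png

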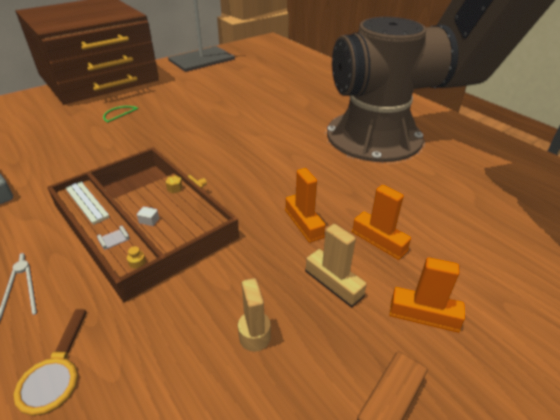

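View pics/side.png

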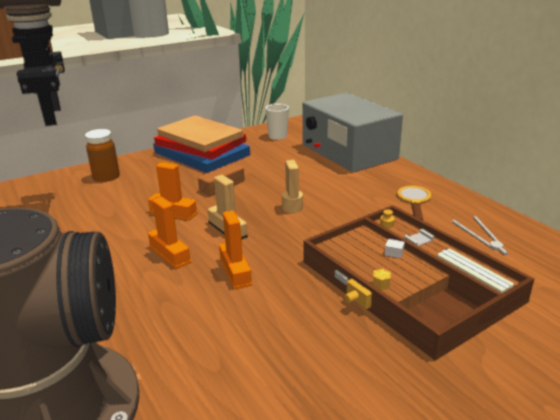

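The picture shows these sweeper candidates (scene pixels):
- Pale wooden sweeper with a broad foot: (338,262)
- Pale tamper with a round foot: (254,315)
- Orange look-alikes: (305,205), (383,222) and (432,295)

I choose the pale one at (338,262). The blocks are the hex at (175,184) and the bar at (149,216). I'll check these in close crops.

```bash
python3 - <<'E'
from h import *
a=cv2.imread('pics/scene.png');b=cv2.imread('pics/side.png')
A=cv2.resize(a[145:345,40:380],(800,470),interpolation=cv2.INTER_CUBIC)
B=cv2.resize(b[160:350,200:540],(800,447),interpolation=cv2.INTER_CUBIC)
cv2.imwrite('pics/c1.png',A);cv2.imwrite('pics/c2.png',B)
E
```

```text
(no output)
```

View pics/c1.png

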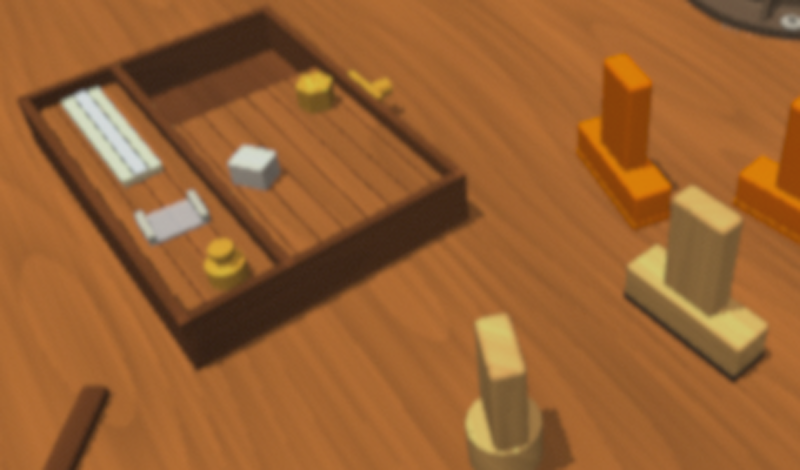

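View pics/c2.png

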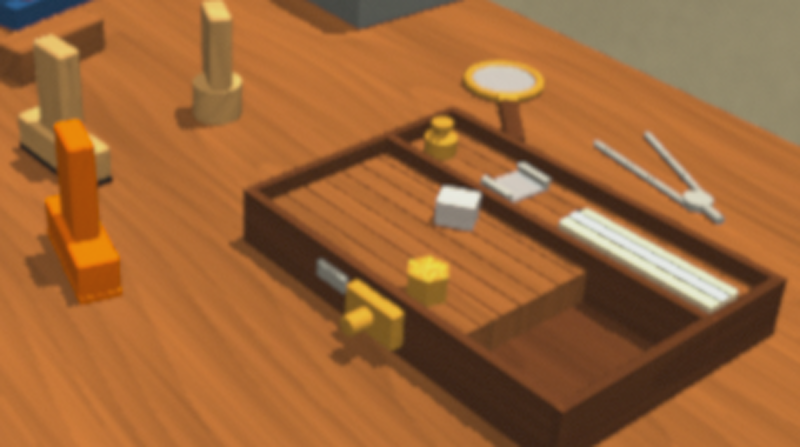

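The crops confirm it. The pale sweeper is at scene crop (700,280). The tamper with the round foot is at (505,390) and an orange one is at (625,150). The hex is at crop (315,90) near the front wall, the bar is at (253,167), and a brass latch sits on the outside of the front wall. Next I'll fit poses using both views.

```bash
cat > fit.py <<'E'
from h import *
from scipy.optimize import minimize,least_squares
def box(sx,sy,z0,z1): return np.array([[a*sx/2,b*sy/2,z] for a in(-1,1) for b in(-1,1) for z in(z0,z1)])
def hexa(af,z0,z1):
    R=af/np.sqrt(3);return np.array([[R*np.cos(k*np.pi/3),R*np.sin(k*np.pi/3),z] for k in range(6) for z in(z0,z1)])
M={'sweeper_grip':[box(34,106,0,36),box(22,46,36,120)],'hex_block_center':[hexa(28,34,56)],'bar_block_center':[box(24,30,34,56)]}
def xf(p,P): c,s=np.cos(p[2]),np.sin(p[2]);return P@np.array([[c,s,0],[-s,c,0],[0,0,1]])+[p[0],p[1],0]
S=4
def rend(c,parts,p):
    m=np.zeros((420*S,560*S),np.uint8)
    for P in parts:
        q=np.array([world2pix(c,w) for w in xf(p,P)]);h=cv2.convexHull(((q+.5)*S).astype(np.float32)).astype(np.int32);cv2.fillConvexPoly(m,h,1)
    return m>0
def fit(views,thing,x0,yaws,parts=None):
    parts=parts or M[thing];best=None
    R=[(c,cv2.resize(r.astype(np.uint8),(560*S,420*S),interpolation=cv2.INTER_NEAREST)>0) for c,r in views]
    def cost(p):
        t=0
        for c,r in R:
            m=rend(c,parts,p);t+=1-(m&r).sum()/max(1,(m|r).sum())
        return t/len(R)
    for y in yaws:
        s=minimize(cost,[x0[0],x0[1],y],method='Nelder-Mead',options=dict(initial_simplex=[[x0[0],x0[1],y],[x0[0]+12,x0[1],y],[x0[0],x0[1]+12,y],[x0[0],x0[1],y+.3]],maxfev=90,xatol=.2,fatol=1e-4))
        if best is None or s.fun<best.fun: best=s
    return best
E
cat > run1.py <<'E'
from fit import *
C={n:env.read_camera(n) for n in('scene','side')}
# drawer
sc=np.array([[467,178],[185,322],[22,100],[266,10]])/2.353+[40,145]
sd=np.array([[246,193],[452,112],[782,285],[560,412]])/2.353+[200,160]
O=np.array([[-78,163,50],[156,163,50],[156,-163,50],[-78,-163,50]],float)
f=lambda p:np.concatenate([world2pix(C[n],w)-q for n,Q in(('scene',sc),('side',sd)) for w,q in zip(xf(p,O),Q)])
s=least_squares(f,[560,0,0.]);D=s.x;print('drawer',D.round(3),s.fun.round(1))
np.save('D.npy',D)
def toD(p): return (xf([0,0,-D[2]],np.array([[p[0]-D[0],p[1]-D[1],0]]))[0,:2]).round(1)
for t,x0 in(('sweeper_grip',(445,325)),('hex_block_center',(533,-58)),('bar_block_center',(618,6))):
    V=[]
    for n in C:
        o=env.outline_of(n,t)
        if t=='sweeper_grip':
            e=world2pix(C[n],[*x0,60]);o=[r for r in o if np.hypot(*(r['xy']-e))<25]
        print(t,n,[(np.round(r['xy']),round(r['confidence'],2),r['region'].sum()) for r in o][:3])
        if o: V.append((C[n],o[0]['region']))
    b=fit(V,t,x0,np.arange(0,3.1,.5) if t[0]=='s' else np.arange(0,1.6,.5))
    print(t,b.x.round(3),round(b.fun,3),'in drawer',toD(b.x),b.x[2]-D[2])
    for v in V: bb=fit([v],t,b.x,[b.x[2]]);print('  single',bb.x.round(2),round(bb.fun,3))
E
python3 run1.py
```

```text
drawer [ 5.77028e+02 -4.48700e+01  6.10000e-02] [ 0.2 -2.9 -1.9  0.2 -2.  -1.9  0.7 -3.2 -2.9 -1.8 -0.6 -2.8  1.2 -2.4
 -0.8  0.6]
sweeper_grip scene [(array([337., 266.]), 0.93, np.int64(2839))]
sweeper_grip side [(array([222., 202.]), 0.97, np.int64(991))]
sweeper_grip [4.23910e+02 3.02815e+02 5.80000e-02] 0.226 in drawer [-131.7  356.3] -0.0030088464707068024
  single [4.2473e+02 3.0279e+02 9.0000e-02] 0.055
  single [4.2211e+02 3.0265e+02 2.0000e-02] 0.377
hex_block_center scene [(array([176., 186.]), 0.8, np.int64(190))]
hex_block_center side [(array([380., 278.]), 0.57, np.int64(318))]
hex_block_center [536.987 -57.521   0.845] 0.152 in drawer [-40.7 -10.2] 0.7837889104966029
  single [534.84 -61.44   1.22] 0.186
  single [536.99 -57.52   0.84] 0.079
bar_block_center scene [(array([150., 212.]), 0.67, np.int64(312))]
bar_block_center side [(array([395., 248.]), 0.87, np.int64(273))]
bar_block_center [617.586   2.486   0.733] 0.106 in drawer [43.4 44.8] 0.6725715691108451
  single [617.47   1.73   0.69] 0.095
  single [618.23   2.94   0.74] 0.108
```

```bash
cat > run2.py <<'E'
from fit import *
C={n:env.read_camera(n) for n in('scene','side')}
P=box(234,326,0,50)+[39,0,0]
V=[]
for n in C:
    o=env.outline_of(n,'drawer');print(n,[(r['xy'],r['confidence'],r['region'].sum()) for r in o])
    r=o[0]['region'].astype(np.uint8);cs,_=cv2.findContours(r,0,2);r=cv2.fillPoly(r,cs,1);V.append((C[n],r>0))
for v in(V,V[:1],V[1:]):
    b=fit(v,'',(577,-45),[.06],[P]);print(b.x.round(3),round(b.fun,3))
for n in C:
    for r in env.outline_of(n,'sweeper_grip'):
        for z in (60,): print(n,r['confidence'],pix2world(C[n],r['xy'],z).round())
E
python3 run2.py
```

```text
scene [([144.5, 222.7], 0.66, np.int64(15221))]
side [([420.0, 284.7], 0.82, np.int64(17625))]
[ 5.7903e+02 -4.5082e+01  6.4000e-02] 0.015
[ 5.78978e+02 -4.53030e+01  6.20000e-02] 0.016
[ 5.79219e+02 -4.50840e+01  6.40000e-02] 0.014
scene 0.88 [292. 296.  60.]
scene 0.77 [432. 316.  60.]
scene 0.72 [378. 173.  60.]
scene 0.57 [369. 450.  60.]
side 0.98 [348. 406.  60.]
side 0.85 [425. 308.  60.]
side 0.8 [275. 236.  60.]
side 0.64 [353. 121.  60.]
```

Emit:
send_rows:
  moves:
    - [[-0.36,0.54,0,0,0,0.383],[-0.36,0.54,0,0,0,0.383],[-0.36,0.54,0,0,0,0.383],[-0.36,0.54,0,0,0,0.383],[-0.36,0.54,0,0,0,0.383],[-0.36,0.54,0,0,0,0.383],[-0.36,0.54,0,0,0,0.383]]
  grip: 0

```text
t: 1.78
eef_pos: [298.5, 452.1, 195.0]
tcp_rot: [-3.141, -0.0, 0.69]
ft_force: [-0.5, -0.5, -0.3]
opening: 0.567
```

```bash
cat >> h.py <<'E'
def delta(goal,yaw):
    from scipy.spatial.transform import Rotation as R
    s=env.state();A=R.from_euler('xyz',s['tcp_rot']);B=R.from_euler('xyz',[np.pi,0,yaw])
    print('t',s['t'],'pos',s['eef_pos'].round(1),'rot',s['tcp_rot'].round(3),'f',s['ft_force'].round(1),'op',round(s['opening'],3))
    print('shift',(A.inv().apply(np.array(goal)-s['eef_pos'])/300).round(4),'turn',((A.inv()*B).as_rotvec()/(np.pi/2)).round(4))
D=np.array([579,-45.1,.063])
def dw(x,y): c,s=np.cos(D[2]),np.sin(D[2]);return [D[0]+c*x-s*y,D[1]+s*x+c*y]
E
python3 -c "
from h import *
delta([425,303,194],.09)"
```

```text
t 1.7833 pos [298.5 452.1 195. ] rot [-3.141 -0.     0.69 ] f [-0.5 -0.5 -0.3] op 0.567
shift [0.0093 0.6517 0.0033] turn [-2.000e-04 -3.000e-04  3.817e-01]
```

Emit:
send_rows:
  moves:
    - [[0.009,0.652,0,0,0,0.382],[0.009,0.652,0,0,0,0.382],[0.009,0.652,0,0,0,0.382],[0.009,0.652,0,0,0,0.382],[0.009,0.652,0,0,0,0.382],[0.009,0.652,0,0,0,0.382],[0.009,0.652,0,0,0,0.382],[0.009,0.652,0,0,0,0.382]]

```text
t: 2.45
eef_pos: [423.8, 304.8, 194.7]
tcp_rot: [-3.141, 0.0, 0.094]
ft_force: [-0.8, 0.8, -0.5]
opening: 0.498
```

```bash
python3 -c "
from h import *
delta([425,303,74],.09)
c=env.read_camera('wrist');save('w1',c['image']);print(c['mtx'].tolist(),c['mount'].round(3).tolist())
for r in env.look_for('wrist','sweeper_grip'): print(r)
"
```

```text
t 2.45 pos [423.8 304.8 194.7] rot [-3.141  0.     0.094] f [-0.8  0.8 -0.5] op 0.498
shift [0.0035 0.0065 0.4022] turn [-0.0002  0.0001  0.0027]
[[325.19226210127806, 0.0, 281.6487250670114], [0.0, 325.19226210127806, 207.65609270820104], [0.0, 0.0, 1.0]] [[1.0, -0.001, -0.001, -0.593], [-0.001, -0.972, -0.234, -64.735], [-0.001, 0.234, -0.972, -190.034], [0.0, 0.0, 0.0, 1.0]]
{'xy': [282.9, 192.5], 'confidence': 0.97}
{'xy': [228.8, 67.2], 'confidence': 0.81}
{'xy': [234.7, 306.4], 'confidence': 0.68}
{'xy': [154.8, 206.6], 'confidence': 0.67}
```

View pics/w1.png

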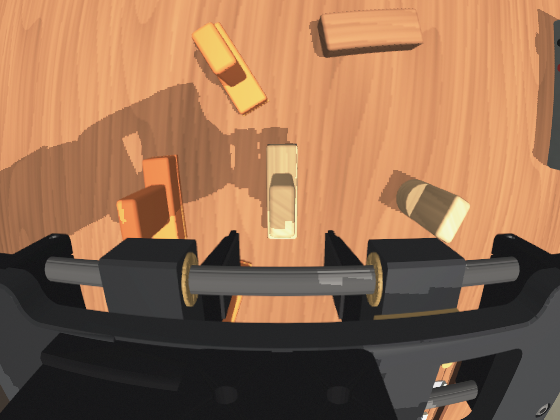

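The sweeper, at (282,190), is centred between the fingers and aligned with them. The orange ones, at (150,205) and (230,67), and the tamper at (430,205) are clear of the fingers. I'll go down now.

Emit:
send_rows:
  moves:
    - [[0.003,0.006,0.1,0,0,0],[0.003,0.006,0.2,0,0,0],[0.003,0.006,0.28,0,0,0],[0.003,0.006,0.34,0,0,0],[0.003,0.006,0.38,0,0,0],[0.003,0.006,0.402,0,0,0],[0.003,0.006,0.402,0,0,0]]

```text
t: 3.13
eef_pos: [424.4, 302.7, 73.1]
tcp_rot: [3.141, 0.002, 0.094]
ft_force: [0.5, -0.5, -0.4]
opening: 0.498
```

Emit:
send_rows:
  moves:
    - [[0,0,0,0,0,0],[0,0,0,0,0,0],[0,0,0,0,0,0],[0,0,0,0,0,0],[0,0,0,0,0,0],[0,0,0,0,0,0],[0,0,0,0,0,0],[0,0,0,0,0,0]]
  grip: 1

```text
t: 3.8
eef_pos: [425.6, 302.2, 74.7]
tcp_rot: [-3.141, -0.001, 0.091]
ft_force: [-1.6, -0.4, 6.5]
opening: 0.232
```

```bash
python3 -c "
from h import *
delta([425,303,219],.09)"
```

```text
t 3.8 pos [425.6 302.2  74.7] rot [-3.141e+00 -1.000e-03  9.100e-02] f [-1.6 -0.4  6.5] op 0.232
shift [-0.0014 -0.0029 -0.4811] turn [-0.0003 -0.0005  0.0008]
```

Emit:
send_rows:
  moves:
    - [[0,0,-0.06,0,0,0],[0,0,-0.16,0,0,0],[0,0,-0.26,0,0,0],[0,0,-0.36,0,0,0],[0,0,-0.44,0,0,0],[0,0,-0.483,0,0,0],[0,0,-0.483,0,0,0]]

```text
t: 4.38
eef_pos: [426.2, 302.5, 221.7]
tcp_rot: [-3.14, -0.004, 0.091]
ft_force: [0.4, 0.2, -1.7]
opening: 0.225
```

```bash
python3 -c "
from h import *
print(dw(0,118),dw(0,-70),dw(0,40))
delta([*dw(0,118),219],.063+np.pi/2)
delta([*dw(0,118),219],.063-np.pi/2)"
```

```text
[np.float64(571.5709166151963), np.float64(72.66590644181207)] [np.float64(583.4070833638666), np.float64(-114.96113094005801)] [np.float64(576.481666649219), np.float64(-5.179353748538283)]
t 4.3833 pos [426.2 302.5 221.7] rot [-3.14  -0.004  0.091] f [ 0.4  0.2 -1.7] op 0.225
shift [0.4126 0.8071 0.0091] turn [ 0.0012 -0.0031 -0.982 ]
t 4.3833 pos [426.2 302.5 221.7] rot [-3.14  -0.004  0.091] f [ 0.4  0.2 -1.7] op 0.225
shift [0.4126 0.8071 0.0091] turn [-0.0031 -0.0012  1.018 ]
```

Emit:
send_rows:
  moves:
    - [[0.02,0.04,0,0,0,-0.04],[0.05,0.1,0,0,0,-0.1],[0.09,0.18,0,0,0,-0.17],[0.13,0.26,0,0,0,-0.24],[0.17,0.34,0,0,0,-0.31],[0.22,0.43,0,0,0,-0.38],[0.26,0.52,0,0,0,-0.45],[0.3,0.6,0,0,0,-0.52],[0.34,0.67,0,0,0,-0.59],[0.37,0.73,0,0,0,-0.66],[0.4,0.78,0,0,0,-0.73],[0.4126,0.807,0,0,0,-0.8]]

```text
t: 5.38
eef_pos: [571.3, 70.5, 217.2]
tcp_rot: [-3.14, 0.001, 1.352]
ft_force: [0.4, -0.0, -2.5]
opening: 0.231
```

Emit:
send_rows:
  moves:
    - [[0,0,0,0,0,-0.07],[0,0,0,0,0,-0.13],[0,0,0,0,0,-0.17],[0,0,0,0,0,-0.182],[0,0,0,0,0,-0.182],[0,0,0,0,0,-0.182]]

```text
t: 5.88
eef_pos: [570.5, 72.3, 218.2]
tcp_rot: [-3.14, -0.0, 1.632]
ft_force: [-0.7, 0.1, -2.1]
opening: 0.229
```

```bash
python3 -c "
from h import *
delta([*dw(0,118),110.6],.063+np.pi/2)
c=env.read_camera('scene');im=c['image'].copy();s=env.state()
save('s2',cv2.resize(im[60:300,40:360],(800,600),interpolation=cv2.INTER_CUBIC))
"
```

```text
t 5.8833 pos [570.5  72.3 218.2] rot [-3.14  -0.     1.632] f [-0.7  0.1 -2.1] op 0.229
shift [0.0009 0.004  0.3588] turn [-0.0007 -0.0001 -0.0012]
```

View pics/s2.png

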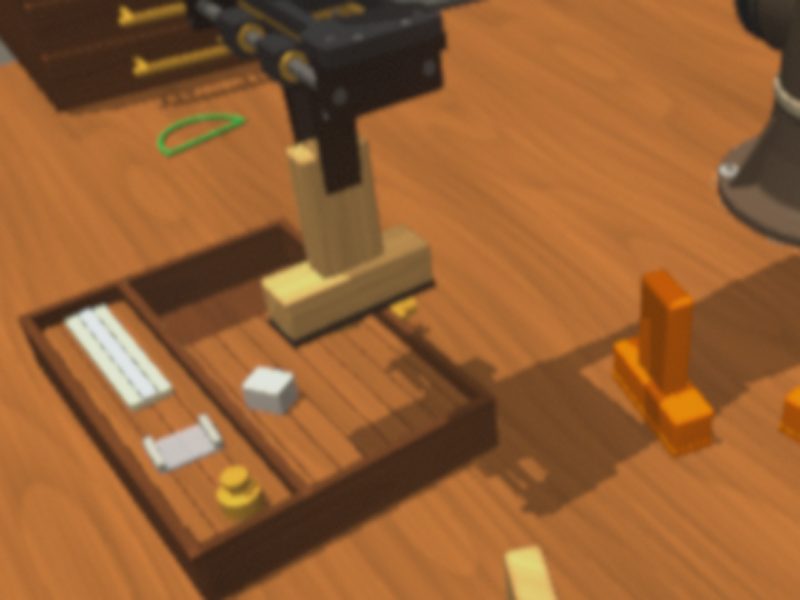

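The sweeper hangs upright over the deck's far end from the well, its foot at crop (350,290) square to the lane. The bar is at crop (270,390). I'll lower it to just above the deck.

Emit:
send_rows:
  moves:
    - [[0.001,0.004,0.06,0,0,0],[0.001,0.004,0.14,0,0,0],[0.001,0.004,0.22,0,0,0],[0.001,0.004,0.29,0,0,0],[0.001,0.004,0.33,0,0,0],[0.001,0.004,0.35,0,0,0],[0.001,0.004,0.36,0,0,0],[0.001,0.004,0.36,0,0,0],[0.001,0.004,0.36,0,0,0]]

```text
t: 6.68
eef_pos: [572.3, 72.7, 111.7]
tcp_rot: [3.141, -0.0, 1.634]
ft_force: [0.2, 0.2, -1.6]
opening: 0.228
```

```bash
python3 -c "
from h import *
delta([*dw(0,-70),110.6],.063+np.pi/2)
c=env.read_camera('side');save('s3',cv2.resize(c['image'][150:350,280:540],(780,600),interpolation=cv2.INTER_CUBIC))
for t in ('hex_block_center','bar_block_center'):
  for r in env.look_for('side',t): print(t,r,pix2world(c,r['xy'],45))
"
```

```text
t 6.6833 pos [572.3  72.7 111.7] rot [ 3.141 -0.     1.634] f [ 0.2  0.2 -1.6] op 0.228
shift [-0.6267 -0.0024  0.0037] turn [ 0.0007 -0.     -0.0002]
hex_block_center {'xy': [381.0, 279.8], 'confidence': 0.84} [535.68769971 -59.04429001  45.        ]
bar_block_center {'xy': [392.9, 246.1], 'confidence': 0.55} [623.05960807   9.84638287  45.        ]
```

View pics/s3.png

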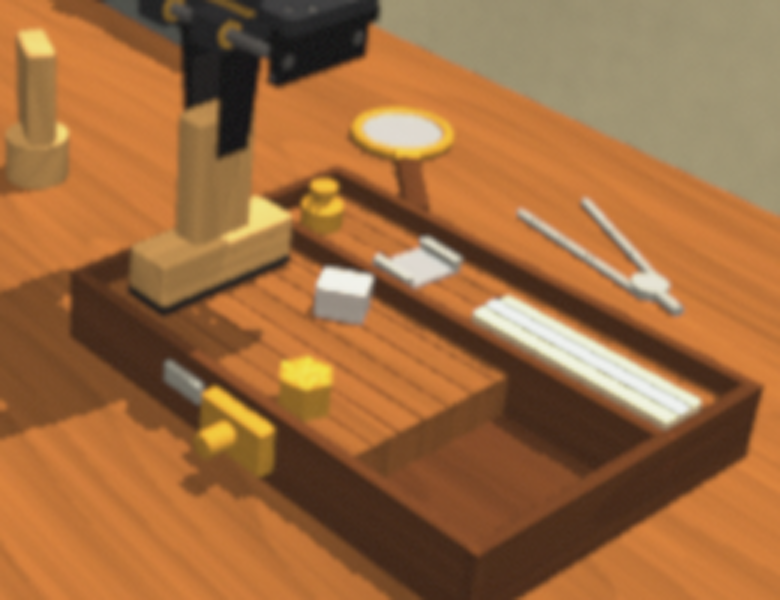

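The foot spans the lane in front of both blocks: bar at crop (343,295), hex at (305,388). I'll start the sweep.

Emit:
send_rows:
  moves:
    - [[-0.02,0,0.002,0,0,0],[-0.05,0,0.002,0,0,0],[-0.08,0,0.002,0,0,0],[-0.11,0,0.002,0,0,0],[-0.14,0,0.002,0,0,0],[-0.17,0,0.002,0,0,0],[-0.2,0,0.002,0,0,0],[-0.23,0,0.002,0,0,0],[-0.26,0,0.002,0,0,0],[-0.29,0,0.002,0,0,0],[-0.32,0,0.002,0,0,0],[-0.35,0,0.002,0,0,0]]

```text
t: 7.83
eef_pos: [578.5, -32.9, 110.4]
tcp_rot: [-3.141, -0.0, 1.634]
ft_force: [-0.2, 1.1, -1.6]
opening: 0.224
```

```bash
python3 -c "
from h import *
delta([*dw(0,-70),110.6],.063+np.pi/2)
c=env.read_camera('side');save('s4',cv2.resize(c['image'][150:350,280:540],(780,600),interpolation=cv2.INTER_CUBIC))
"
```

```text
t 7.8333 pos [578.5 -32.9 110.4] rot [-3.141 -0.     1.634] f [-0.2  1.1 -1.6] op 0.224
shift [-0.274  -0.001  -0.0007] turn [-0.0001 -0.0002  0.    ]
```

View pics/s4.png

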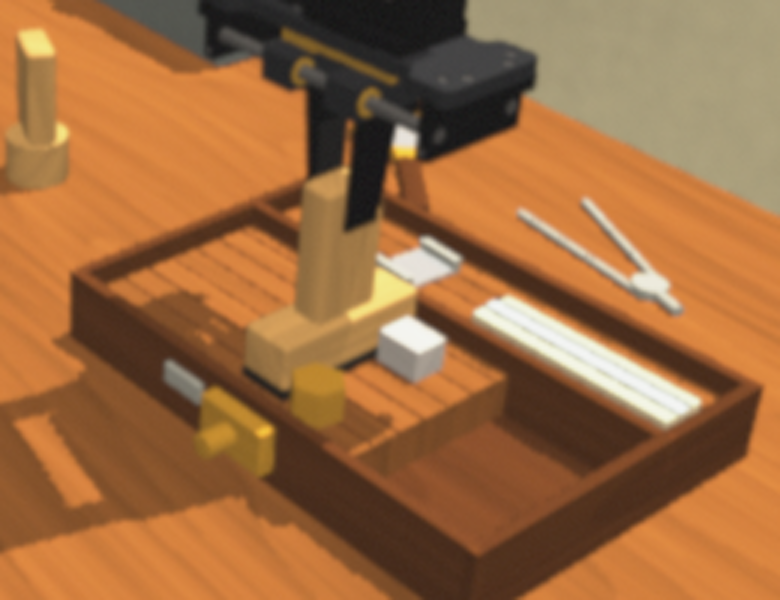

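Both blocks, hex at crop (318,395) and bar at (412,350), sit in front of the foot. I'll carry on past the edge.

Emit:
send_rows:
  moves:
    - [[-0.02,0,0,0,0,0],[-0.05,0,0,0,0,0],[-0.08,0,0,0,0,0],[-0.11,0,0,0,0,0],[-0.14,0,0,0,0,0],[-0.17,0,0,0,0,0],[-0.2,0,0,0,0,0],[-0.23,0,0,0,0,0],[-0.26,0,0,0,0,0],[-0.275,0,0,0,0,0],[-0.275,0,0,0,0,0],[-0.275,0,0,0,0,0]]

```text
t: 8.88
eef_pos: [583.7, -114.6, 110.3]
tcp_rot: [-3.141, -0.0, 1.633]
ft_force: [0.2, 0.7, -2.4]
opening: 0.231
```

```bash
python3 -c "
from h import *
delta([*dw(0,50),110.6],.063+np.pi/2)
c=env.read_camera('side');save('s5',cv2.resize(c['image'][150:350,280:540],(780,600),interpolation=cv2.INTER_CUBIC))
"
```

```text
t 8.8833 pos [ 583.7 -114.6  110.3] rot [-3.141 -0.     1.633] f [ 0.2  0.7 -2.4] op 0.231
shift [ 0.3989 -0.0012 -0.0008] turn [-0.0001 -0.0001 -0.0003]
```

View pics/s5.png

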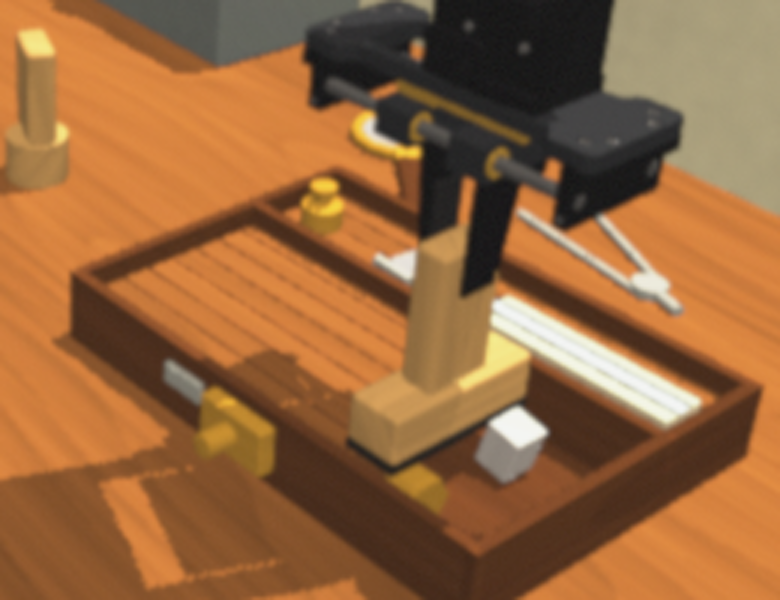

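Both blocks are past the edge: hex on the well floor at crop (418,490), bar still tilted at (512,445). I'll draw the foot back along the deck and look again.

Emit:
send_rows:
  moves:
    - [[0.02,0,0,0,0,0],[0.06,0,0,0,0,0],[0.1,0,0,0,0,0],[0.14,0,0,0,0,0],[0.18,0,0,0,0,0],[0.22,0,0,0,0,0],[0.26,0,0,0,0,0],[0.3,0,0,0,0,0],[0.34,0,0,0,0,0],[0.38,0,0,0,0,0],[0.4,0,0,0,0,0],[0.4,0,0,0,0,0]]

```text
t: 9.93
eef_pos: [576.1, 6.7, 110.4]
tcp_rot: [-3.142, -0.0, 1.635]
ft_force: [0.6, 0.3, -2.5]
opening: 0.23
```

```bash
python3 -c "
from h import *
delta([*dw(0,50),108.1],.063+np.pi/2)
c=env.read_camera('side');a=cv2.resize(c['image'][180:350,310:540],(400,296),interpolation=cv2.INTER_CUBIC)
d=env.read_camera('scene');b=cv2.resize(d['image'][130:300,40:270],(400,296),interpolation=cv2.INTER_CUBIC)
save('s6',np.hstack([a,b]))
for n,k in(('side',c),('scene',d)):
  for t in ('hex_block_center','bar_block_center'):
    for r in env.look_for(n,t): print(n,t,r,pix2world(k,r['xy'],17).round())
"
```

```text
t 9.9333 pos [576.1   6.7 110.4] rot [-3.142 -0.     1.635] f [ 0.6  0.3 -2.5] op 0.23
shift [-0.0062 -0.0011  0.0078] turn [-0.     -0.0001  0.0009]
side hex_block_center {'xy': [420.7, 311.7], 'confidence': 0.58} [ 559. -132.   17.]
side bar_block_center {'xy': [449.3, 296.2], 'confidence': 0.81} [ 628. -129.   17.]
scene bar_block_center {'xy': [123.8, 185.9], 'confidence': 0.52} [ 610. -153.   17.]
```

View pics/s6.png

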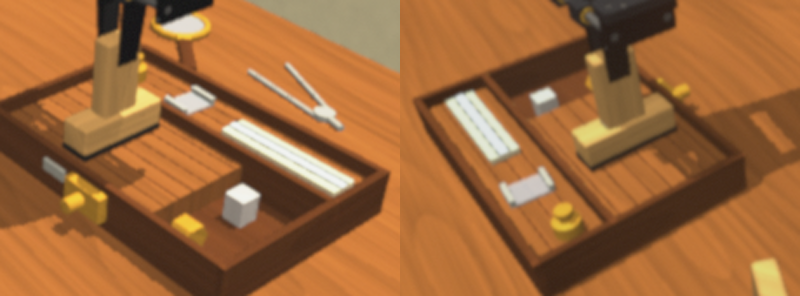

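Both blocks lie freely on the well floor: hex at left panel (188,228), bar standing at (240,205). I'll set the sweeper down.

Emit:
send_rows:
  moves:
    - [[0,0,0.002,0,0,0],[0,0,0.004,0,0,0],[0,0,0.006,0,0,0],[0,0,0.007,0,0,0],[0,0,0.008,0,0,0],[0,0,0.008,0,0,0],[0,0,0.008,0,0,0]]

```text
t: 10.82
eef_pos: [576.3, 5.1, 108.7]
tcp_rot: [3.141, 0.0, 1.634]
ft_force: [-1.6, -2.5, 5.8]
opening: 0.231
```

The reading of +5.8 N means it is in contact with the deck. I'll release and retreat straight up.

Emit:
send_rows:
  moves:
    - [[0,0,0,0,0,0],[0,0,0,0,0,0],[0,0,0,0,0,0],[0,0,0,0,0,0],[0,0,0,0,0,0],[0,0,0,0,0,0]]
  grip: 0

```text
t: 11.32
eef_pos: [576.2, 5.3, 107.9]
tcp_rot: [-3.142, -0.0, 1.634]
ft_force: [0.5, 0.0, -0.6]
opening: 0.5
```

Emit:
send_rows:
  moves:
    - [[0,0,-0.02,0,0,0],[0,0,-0.06,0,0,0],[0,0,-0.12,0,0,0],[0,0,-0.2,0,0,0],[0,0,-0.28,0,0,0],[0,0,-0.36,0,0,0],[0,0,-0.42,0,0,0],[0,0,-0.45,0,0,0],[0,0,-0.45,0,0,0],[0,0,-0.45,0,0,0]]

```text
t: 12.15
eef_pos: [576.0, 5.3, 242.7]
tcp_rot: [-3.142, -0.0, 1.634]
ft_force: [0.1, -0.8, -0.0]
opening: 0.504
```

```bash
python3 -c "
from fit import *
s=env.state();print(s['t'],s['eef_pos'],s['ft_force'].round(1),s['opening'])
c=env.read_camera('side');a=cv2.resize(c['image'][150:350,300:540],(400,333),interpolation=cv2.INTER_CUBIC)
d=env.read_camera('scene');b=cv2.resize(d['image'][110:310,40:280],(400,333),interpolation=cv2.INTER_CUBIC)
save('s7',np.hstack([a,b]))
print(dw(0,50))
P=[box(34,106,34,70),box(22,46,70,154)]
for n,k in(('side',c),('scene',d)):
  o=[r for r in env.outline_of(n,'sweeper_grip') if np.hypot(*(r['xy']-world2pix(k,[*dw(0,50),85])))<40]
  if o:
    f=fit([(k,o[0]['region'])],'',dw(0,50),[.063+np.pi/2],P);print(n,f.x,f.fun)
"
```

```text
12.15 [575.96498365   5.34540407 242.685308  ] [ 0.1 -0.8 -0. ] 0.5036772646318038
[np.float64(575.8520833115239), np.float64(4.800807814327143)]
side [574.91014005   4.74576553   1.69767486] 0.06390232108317218
scene [575.05890321   5.60320814   1.64238936] 0.04859328961125364
```

View pics/s7.png

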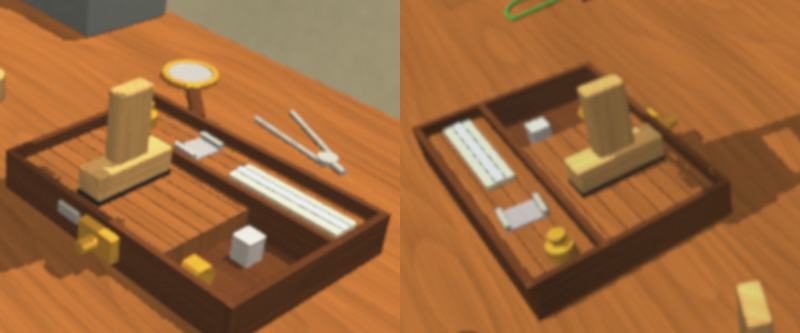

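The sweeper stands upright on the deck at left panel (128,145), about 95 mm from the well edge. The hex at (197,268) and the bar at (247,245) are in the well, and the gripper is clear above. I'll hand the job in.

```bash
python3 -c "
from cell import env
print(env.job_done())"
```

```text
the job is handed in; nothing more can be done
None
```

The job is done and handed in, about 12 s into the 40 s allowed. I gripped the pale wooden sweeper by its upright grip and turned it square to the lane. I then swept both blocks along the front deck over the edge into the well, and the gripper never touched them.

**Last checks:**
- **Blocks:** the last pictures show both in the well. The bar had been caught tilted against the edge during the sweep. When I drew the foot back it dropped free, and it now stands on end.
- **Sweeper:** it stands upright on the front deck at about drawer y = +50 mm, well back from the well. The fits from the two cameras agree on its position to about 1 mm. They differ by 0.05 rad on its turn, which is within the fit noise.
- **Gripper:** it is open about half-way, clear above the sweeper, with no load on the wrist. The highest wrist force among the readings I took was about 7 N.

No check failed. In the last detector check, made before I set the sweeper down, the scene camera did not find the hex because the sweeper hid it. The hex's position therefore rests on the side camera alone.

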